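Sort vials, bungs and a mortar cube into the bench trays

ROBOT

A 6-joint arm with a two-finger parallel gripper is mounted at the origin on a cart in front of the work surface, level with it; the furniture and walls round the work are solid. World frame = base frame: x ahead of the robot, y to its left, z up, the work surface at z = 0. Lengths are in m, angles in rad, forces in N, time in s.
With the tool pointing down it reaches from about 0.3 to 0.875 m from the base axis. Payload 6.4 kg.
Tool frame: the origin (TCP) lies midway between the tips of the shut fingers; the grasp point (between the pads) lies 19 mm behind it (grasp_offset is the distance from the TCP to the grasp point, in m); z points along the fingers, y is the line along which they close (so a half turn about z gives the same grasp; the last joint's range is limited). The gripper opens to 85 mm and grips with 20 to 120 N. Pads are 22 mm wide; open, the fingers measure 114 mm over their backs; the gripper's body (76 mm by 85 mm) begins 54 mm behind the grasp point. The pads swing forward as they close: fully open they stand 13 mm farther back than shut.
Start: joints at [-1.329, 0.181, 1.607, -0, 1.354, -0.206], TCP at [0.249, -0.518, 0.231] pointing down, gripper open.
Joint ranges: [-2.99, 2.99], [-0.89, 2.07], [0.3, 2.58], [-1.14, 4.28], [0, 2.63], [-3.12, 3.12]. Speed limits (rad/s): [2.57, 2.57, 3.01, 3.14, 3.14, 3.14].

INTERFACE

Orientations are given as a unit quaternion [w, x, y, z].
In Python, from bench import * gives the robot as it stands. The module is installed in compiled form; this text tells all that it offers.
- The arm moves only by the tool servo_tool, never from a script. Its argument "commands" is text: rows parted by semicolons, each of 7 numbers parted by spaces: the turn, a rotation vector about the tool's x, y, z in rad, then the shift along the tool's x, y, z in mm, then the opening, from 0 (shut) to 1 (fully open). In form: wx wy wz dx dy dz claw; .... A call has 1 to 5 rows; each row shifts and turns the commanded pose from where the row before left it, along the tool's axes as they then stand; what a row does not reach is not made up. A row lasts 1/8 s, in which the tool goes at most 62.5 mm and 10.7 degrees, less where a joint would pass 70% of its speed; a pose out of reach is approached as far as the arm can. A call with a gripper value outside its range is refused whole. The fingers move at their own pace and stop on an object; the grip force is fixed at half the most. Time passes only in rows, so rows that do not move let the fingers close. It gives the time, the measured TCP pose, the force, the opening and the grip force at its end, in the units of the state.
- get_obs(): the state, without advancing time (a new reading comes with each control period).
- camera(name): name is "scene" or "top"; returns the picture (400x640x3 uint8, blue, green, red); there is no depth.
- calibration(name): a dict with "fx", "fy", "cx", "cy" (pixels), "k1" (the pictures are not rectified: a ray, as slopes to the right and down, at radius r is drawn at 1 + k1 r^2 times it, then the intrinsics apply), "R" (3x3) and "t" (3): a world point X has camera coordinates R X + t. Camera axes: x right, y down, z forward; pixel columns grow to the right and rows downward; lengths in m; the calibration is good to about 2 mm. A picture is of the moment at which its call begins. calibration takes no time and is no camera call.
- hand_in(): hands the job in; it is judged then, once.
The state is a dict: "time_s": time; "q": joint angles; "dq": joint speeds; "joint_efforts": joint torques, N m; "eef_pos": TCP position; "eef_rot": TCP orientation; "wrist_force": force on the tool from outside, world axes, zero at the start; "torque": the same for the moment, N m; "opening": opening from 0.0 (shut) to 1.0 (fully open); "grasp_force": force on a finger pad.
Only numpy, scipy, OpenCV 4.12 (cv2) and the standard library are available. Lean on these libraries where they do the work, as an engineer would, in place of code of your own. Each camera call takes 0.05 s, during which the arm holds its last target. There are 200 camera calls.

TASK

Sort the small parts along the front of the bench into the three open trays: the two glass vials upright in the green tray, one in each bay; the two rubber bungs in the yellow tray, one in each bay; and the loose mortar cube in the small blue tray beside them, each resting on the tray's floor. Leave the amber dropper bottle standing where it is.

Things in the scene. Friction and masses are not known exactly. Their poses are not given: they have to be found in the camera images.
- vial_white_mid (a point): Small cylindrical clear-glass vial with a paper label and a white screw cap, 25 mm in diameter, 53 mm high (cap 22 mm in diameter, top 11 mm), about 25 g, standing upright, loose. This point is on its axis half-way up, 26.5 mm above its foot; z is its axis, up.
- vial_black_mid (a point): Small cylindrical glass vial with reddish-brown contents, with a paper label and a black screw cap, 25 mm in diameter, 53 mm high (cap 22 mm in diameter, top 11 mm), about 25 g, standing upright, loose. This point is on its axis half-way up, 26.5 mm above its foot; z is its axis, up.
- bung_red_mid (a point): Dark red rubber bung, slightly tapered, 31 mm in diameter, 26 mm high, about 30 g, standing on its end, loose. This point is on its axis half-way up, 13 mm above its foot; z is its axis.
- bung_orange_mid (a point): Bright orange rubber bung, slightly tapered, 30 mm in diameter at the foot, 28 mm at the top, 26 mm high, about 30 g, standing on its wide end, loose. This point is on its axis half-way up, 13 mm above its foot; z is its axis.
- cube_mid (a point): The loose grey cast mortar test cube, 28 x 28 mm, 29 mm high, about 45 g, in the front row with the other parts (the cubes in the big tray at the back are not meant). This point is its centre, 14.5 mm above its underside; x and y are normal to its upright faces, at any yaw.
- dropper_mid (a point): Amber glass dropper bottle with a black rubber teat, 31 mm in diameter, 96 mm high, loose, standing in the same row as the parts; to be left alone. All these stand on the bench or on the thin blue sheet, 1.5 mm thick, that covers part of it. This point is on its axis, 31 mm above its foot.
- tray_vials: The green tray, for the vials. Low, open, fixed; 124 mm along its y, 88 mm along its x; walls 14 mm high, 4 mm thick; floor 3 mm thick. A 12 mm high, 4 mm thick divider at y = 0 makes two bays, each 56 mm (y) by 80 mm (x) inside, centred at y = +30 and -30 mm. Blank card on the front (-x). Origin: centre of its underside, on the bench; z up; x points away from the robot, turned up to 0.3 rad.
- tray_bungs: The yellow tray, for the bungs. Low, open, fixed; 124 mm along its y, 88 mm along its x; walls 14 mm high, 4 mm thick; floor 3 mm thick. A 12 mm high, 4 mm thick divider at y = 0 makes two bays, each 56 mm (y) by 80 mm (x) inside, centred at y = +30 and -30 mm. Blank card on the front (-x). Origin: centre of its underside, on the bench; z up; x points away from the robot, turned up to 0.3 rad.
- tray_cube: The small blue tray in the row of the other two, for the cube. Low, open, fixed, one bay; 64 mm along its y, 88 mm along its x, inside 56 by 80 mm; walls 14 mm high, 4 mm thick; floor 3 mm thick. Blank card on the front (-x). Origin: centre of its underside, on the bench; z up; x points away from the robot, turned up to 0.3 rad.

How it is judged:
By the outcome, as a careful person would: the job done as asked, in the order asked, and still so for the second after the job is handed in, with the robot touching nothing.
It also fails if it takes over 118 s, if anything falls off the work surface, if the arm or the gripper's body presses on something with over 40 N, if the wrist force passes 120 N, or if a joint passes its speed limit or range.

## Working session

There is one attempt and no reset: what is moved stays moved. The work goes in short steps, Python scripts to look and compute and a tool call to move; the robot and the scene stay as the last step left them, time stands still between calls to the robot, and variables do not carry over. Pictures are saved under pics/ and viewed, at most 14 in all, crops included, and the job is handed in when it is done.

Besides the shell and the picture viewer there is one more tool, called after ">>>" in YAML: its name, and indented under it one key for each argument. servo_tool: Moves the arm, as the interface text tells. Its arguments: {"type":"object","properties":{"commands":{"type":"string"}},"required":["commands"]}

```bash
mkdir -p pics; python3 - <<'E'
from bench import *
import cv2
for n in("top","scene"):
    im=camera(n); cv2.imwrite(f"pics/{n}0.png",im)
    c=calibration(n); print(n,c)
o=get_obs(); print(o)
E
```

```text
top {'fx': 445.5230899769132, 'fy': 445.5230899769132, 'cx': 323.6245633514955, 'cy': 193.53395486058145, 'k1': -0.09666233139751533, 'R': array([[-1.64919493e-04, -9.99935102e-01,  1.13914661e-02],
       [-9.94661620e-01, -1.01146016e-03, -1.03185455e-01],
       [ 1.03190280e-01, -1.13476714e-02, -9.94596901e-01]]), 't': array([-0.0582292 ,  0.53606442,  1.22592301])}
scene {'fx': 363.2400575301779, 'fy': 363.2400575301779, 'cx': 316.0066179066335, 'cy': 199.4089338341492, 'k1': -0.022032928065818844, 'R': array([[ 0.52962436, -0.84802223, -0.01887681],
       [-0.4609449 , -0.26905462, -0.84565916],
       [ 0.71205887,  0.45658285, -0.53338941]]), 't': array([-0.3146005 ,  0.27368113,  0.56051982])}
{'time_s': 0.1, 'q': array([-1.32932618e+00,  1.81494621e-01,  1.60793335e+00,  3.78516594e-07,
        1.35379063e+00, -2.06346783e-01]), 'dq': array([ 0.00240163, -0.00281591, -0.00296647, -0.00050355,  0.0014546 ,
        0.00054466]), 'joint_efforts': array([ 1.02567941e-03, -4.45879018e+01, -3.52237308e+01, -2.36926116e-04,
        4.15998788e-03, -3.64956338e-05]), 'eef_pos': array([ 0.24884174, -0.5178016 ,  0.23044632]), 'eef_rot': array([-8.12853051e-04,  9.75036741e-01,  2.22042095e-01, -1.40917203e-05]), 'wrist_force': array([-1.20417464, -0.04767703,  0.83448024]), 'torque': array([-0.04153797, -0.03674767, -0.02408463]), 'grasp_force': 0.0, 'opening': 0.9988676128505446}
```

View pics/top0.png

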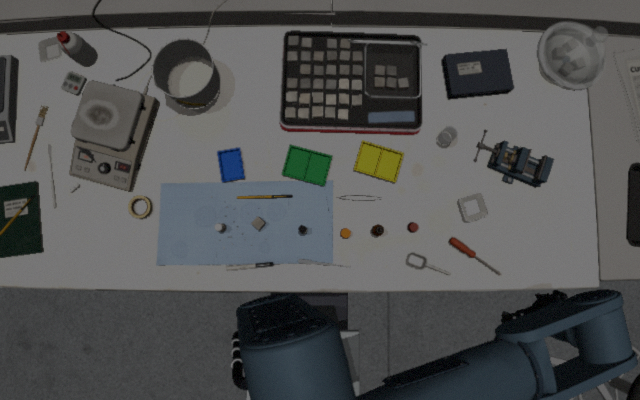

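View pics/scene0.png

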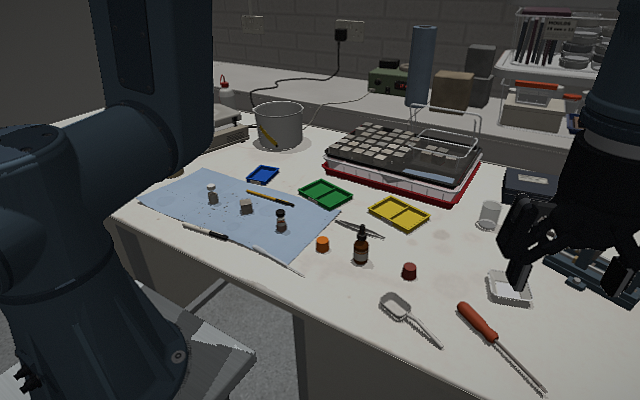

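Top view: white vial (221,228), cube (259,223), black vial (303,230), orange bung (346,233), dropper (377,230), red bung (413,227). The trays are blue (231,165), green (307,166) and yellow (379,161). The scene view confirms the same row.

```bash
cat > h.py <<'E'
from bench import *
import cv2, numpy as np
def ray(n,p):
    c=calibration(n); d=np.array([(p[0]-c["cx"])/c["fx"],(p[1]-c["cy"])/c["fy"]]); u=d.copy()
    for _ in range(10): u=d/(1+c["k1"]*(u@u))
    R=c["R"]; return -R.T@c["t"], R.T@np.array([*u,1.])
def onplane(n,p,z):
    o,d=ray(n,p); return (o+d*(z-o[2])/d[2])[:2]
def proj(n,X):
    c=calibration(n); x=c["R"]@np.array(X)+c["t"]; u=x[:2]/x[2]; u=u*(1+c["k1"]*(u@u))
    return np.array([u[0]*c["fx"]+c["cx"],u[1]*c["fy"]+c["cy"]])
def blobs(mask,x0,y0,x1,y1,amin=20):
    m=np.zeros_like(mask); m[y0:y1,x0:x1]=mask[y0:y1,x0:x1]
    cs,_=cv2.findContours(m,cv2.RETR_EXTERNAL,cv2.CHAIN_APPROX_NONE)
    return sorted([c for c in cs if cv2.contourArea(c)>amin],key=lambda c:-cv2.contourArea(c))
E
python3 - <<'E'
from h import *
im=cv2.imread("pics/top0.png"); hsv=cv2.cvtColor(im,cv2.COLOR_BGR2HSV)
def rng(a,b): return cv2.inRange(hsv,np.array(a),np.array(b))
for n,a,b,x in (("blue",(105,150,60),(125,255,255),(205,140,255,190)),("green",(45,120,30),(80,255,255),(270,135,345,195)),("yellow",(20,120,80),(35,255,255),(345,130,415,190))):
    m=cv2.morphologyEx(rng(a,b),cv2.MORPH_CLOSE,np.ones((5,5)))
    c=blobs(m,*x)[0]; w=np.array([onplane("top",p,.010) for p in c[:,0]],np.float32)
    r=cv2.minAreaRect((w*1000).astype(np.float32)); print(n,r)
for n,a,b,x in (("orange",(5,150,100),(20,255,255),(330,215,360,250)),("red",(0,120,40),(6,255,255),(400,212,428,245)),("red2",(172,100,40),(180,255,255),(400,212,428,245))):
    for c in blobs(rng(a,b),*x)[:1]:
        print(n,cv2.minEnclosingCircle(c),cv2.boundingRect(c),onplane("top",cv2.minEnclosingCircle(c)[0],.02))
crop=cv2.resize(im[205:255,205:435],None,fx=3.4,fy=3.4,interpolation=cv2.INTER_CUBIC)
crop2=cv2.resize(im[140:190,205:435],None,fx=3.4,fy=3.4,interpolation=cv2.INTER_CUBIC)
cv2.imwrite("pics/crop0.png",cv2.convertScaleAbs(np.vstack([crop,crop2]),alpha=1.4))
s=cv2.imread("pics/scene0.png")
cv2.imwrite("pics/crop1.png",cv2.convertScaleAbs(cv2.resize(s[170:290,190:430],None,fx=3.3,fy=3.3,interpolation=cv2.INTER_CUBIC),alpha=1.4))
E
```

```text
blue ((621.5842895507812, 210.26348876953125), (89.26020812988281, 64.1918716430664), 9.846583366394043)
green ((620.2583618164062, -9.89788818359375), (124.96630859375, 90.04200744628906), 74.90628814697266)
yellow ((632.6885375976562, -216.57310485839844), (126.94639587402344, 90.40433502197266), 73.04313659667969)
orange ((345.0, 233.0), 4.472236156463623) (341, 229, 9, 9) [ 0.42544003 -0.11817223]
red ((412.8333435058594, 226.8333282470703), 4.249271869659424) (409, 223, 9, 9) [ 0.4424397  -0.31055482]
```

View pics/crop0.png

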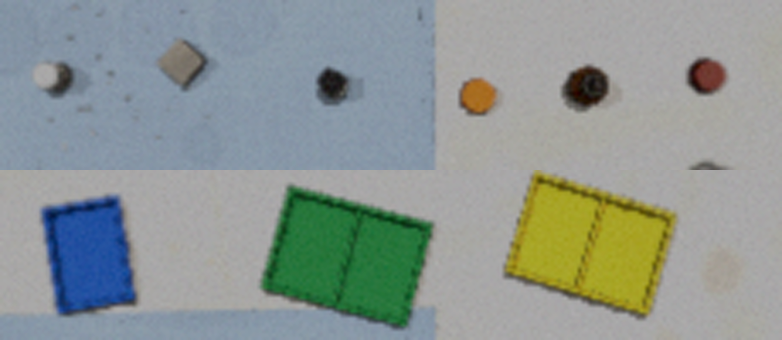

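View pics/crop1.png

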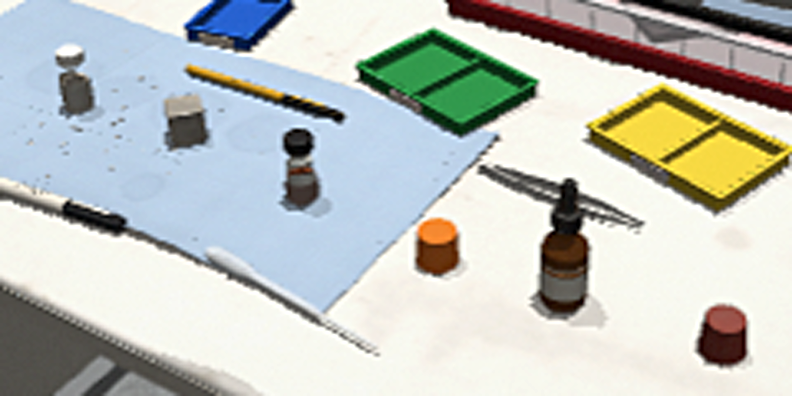

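Crops: white cap (218.5,227.4), cube top (258.2,223.2) at roughly 38° yaw, black cap (302.6,229.7), and dropper teat (379.7,230). The trays are clear, with green and yellow turned about -16° and blue about +10°.

```bash
python3 - <<'E'
from h import *
for n,p,z in (("white",(218.7,227.4),.0545),("black",(302.6,229.7),.0545),("cube",(258.2,223.2),.0305),("orange",(345.6,233.2),.026),("dropper",(379.7,230),.096),("red",(412.9,227.1),.026)):
    w=onplane("top",p,z); print(n,(w*1000).round(1), "scene px of it",proj("scene",[*w,z]).round(1), "crop1", ((proj("scene",[*w,z])-[190,170])*3.3).round(0))
E
```

```text
white [439.7 230.1] scene px of it [209.9 185.3] crop1 [66. 50.]
black [ 4.339e+02 -2.000e-01] scene px of it [279.  211.4] crop1 [294. 136.]
cube [452.4 124.7] scene px of it [244.7 201.7] crop1 [181. 105.]
orange [ 424.8 -119.5] scene px of it [321.1 239.6] crop1 [433. 230.]
dropper [ 432.1 -205.7] scene px of it [359.6 223.9] crop1 [560. 178.]
red [ 441.5 -309.5] scene px of it [407.2 265.6] crop1 [717. 315.]
```

>>> servo_tool:
  commands: "0 0 -0.18 0 0 0 1;0 0 -0.18 0 0 0 1;0 0 -0.18 0 0 0 1;0 0 -0.18 0 0 0 1;0 0 -0.18 0 0 0 1"

```text
time_s: 0.72
eef_pos: [0.2489, -0.518, 0.2307]
eef_rot: [-0.0, 0.78, 0.626, 0.0]
wrist_force: [-0.8, -0.0, 0.3]
opening: 1.001
grasp_force: 0.0
```

>>> servo_tool:
  commands: "0 0 -0.18 0 0 0 1;0 0 -0.042 0 0 0 1;0 0 0 50 20 0 1;0 0 0 50 20 0 1;0 0 0 50 20 0 1"

```text
time_s: 1.35
eef_pos: [0.3093, -0.3666, 0.2308]
eef_rot: [-0.0, 0.708, 0.707, 0.0]
wrist_force: [0.6, 0.5, 0.4]
opening: 1.0
grasp_force: 0.0
```

>>> servo_tool:
  commands: "0 0 0 52 18 0 1;0 0 0 52 18 0 1;0 0 0 52 18 0 1;0 0 0 52 18 0 1;0 0 0 52 18 0 1"

```text
time_s: 1.98
eef_pos: [0.3995, -0.1067, 0.2312]
eef_rot: [0.0, 0.708, 0.707, 0.0]
wrist_force: [0.9, -0.5, -0.1]
opening: 1.0
grasp_force: 0.0
```

>>> servo_tool:
  commands: "0 0 0 54 18 20 1;0 0 0 53 17 30 1;0 0 0 0 0 50 1;0 0 0 0 0 0 1;0 0 0 0 0 0 1"

```text
time_s: 2.6
eef_pos: [0.4349, -0.0028, 0.1329]
eef_rot: [0.0, 0.708, 0.706, 0.0]
wrist_force: [0.6, -0.9, -0.0]
opening: 0.999
grasp_force: 0.0
```

>>> servo_tool:
  commands: "0 0 0 3 0 40 1;0 0 0 0 0 40 1;0 0 0 0 0 25 1;0 0 0 0 0 10 1;0 0 0 0 0 0 1"

```text
time_s: 3.22
eef_pos: [0.4353, 0.0001, 0.0177]
eef_rot: [0.001, 0.708, 0.706, 0.0]
wrist_force: [-0.6, 0.1, 0.3]
opening: 0.999
grasp_force: 0.0
```

>>> servo_tool:
  commands: "0 0 0 0 0 0 0;0 0 0 0 0 0 0;0 0 0 0 0 0 0;0 0 0 0 0 0 0;0 0 0 0 0 0 0"

```text
time_s: 3.85
eef_pos: [0.4347, 0.0008, 0.0173]
eef_rot: [0.0, 0.707, 0.707, 0.0]
wrist_force: [-1.4, 0.3, 6.4]
opening: 0.278
grasp_force: 58.6
```

>>> servo_tool:
  commands: "0 0 0 0 0 -20 0;0 0 0 0 0 -40 0;0 0 0 -10 45 0 0;0 0 0 -10 45 0 0;0 0 0 -10 45 0 0"

```text
time_s: 4.47
eef_pos: [0.5707, -0.0294, 0.077]
eef_rot: [0.0, 0.707, 0.707, 0.0]
wrist_force: [0.2, -0.5, 0.7]
opening: 0.274
grasp_force: 58.9
```

>>> servo_tool:
  commands: "0 0 0 -10 43 0 0;0 0 0 0 0 0 0;0 0 0 0 0 25 0;0 0 0 0 0 20 0;0 0 0 0 0 0 0"

```text
time_s: 5.1
eef_pos: [0.6097, -0.0385, 0.0294]
eef_rot: [-0.002, 0.707, 0.707, -0.001]
wrist_force: [0.3, 0.4, -0.0]
opening: 0.278
grasp_force: 59.0
```

>>> servo_tool:
  commands: "0 0 0 0 2 7 0;0 0 0 0 0 2 0;0 0 0 0 0 0 0;0 0 0 0 0 0 0"

```text
time_s: 5.6
eef_pos: [0.6145, -0.0393, 0.0231]
eef_rot: [0.0, 0.707, 0.707, 0.0]
wrist_force: [-0.6, 0.3, -1.0]
opening: 0.275
grasp_force: 59.0
```

>>> servo_tool:
  commands: "0 0 0 0 0 3 0;0 0 0 0 0 0 0;0 0 0 0 0 0 0"

```text
time_s: 5.98
eef_pos: [0.6142, -0.0393, 0.0196]
eef_rot: [-0.0, 0.707, 0.707, -0.0]
wrist_force: [0.5, 0.0, -0.3]
opening: 0.277
grasp_force: 59.0
```

>>> servo_tool:
  commands: "0 0 0 0 0 0.7 0;0 0 0 0 0 0 0;0 0 0 0 0 0 0.5;0 0 0 0 0 0 0.7;0 0 0 0 0 0 0.7"

```text
time_s: 6.6
eef_pos: [0.6143, -0.0393, 0.019]
eef_rot: [0.0, 0.707, 0.707, 0.0]
wrist_force: [0.0, -0.4, 0.1]
opening: 0.7
grasp_force: 0.0
```

>>> servo_tool:
  commands: "0 0 0 0 0 -20 0.7;0 0 0 0 0 -40 0.8;0 0 0 0 0 -50 1;0 0 0 50 -37 0 1;0 0 0 50 -37 0 1"

```text
time_s: 7.22
eef_pos: [0.5407, 0.0613, 0.1315]
eef_rot: [0.001, 0.708, 0.706, 0.001]
wrist_force: [0.6, 0.9, -0.0]
opening: 0.999
grasp_force: 0.0
```

>>> servo_tool:
  commands: "0 0 0 50 -37 0 1;0 0 0 50 -37 0 1;0 0 0 50 -27 0 1;0 0 0 20 0 0 1;0 0 0 0 0 0 1"

```text
time_s: 7.85
eef_pos: [0.4397, 0.2322, 0.1305]
eef_rot: [0.001, 0.706, 0.708, 0.001]
wrist_force: [-0.0, 0.7, -0.4]
opening: 0.999
grasp_force: 0.0
```

```bash
python3 - <<'E'
from h import *
im=camera("top"); s=camera("scene"); cv2.imwrite("pics/t1.png",im)
print(get_obs()["eef_pos"])
a=cv2.resize(s[150:270,190:430],None,fx=3.3,fy=3.3,interpolation=cv2.INTER_CUBIC)
cv2.imwrite("pics/s1.png",cv2.convertScaleAbs(a,alpha=1.4))
E
```

```text
[0.44002516 0.23062338 0.1298306 ]
```

View pics/s1.png

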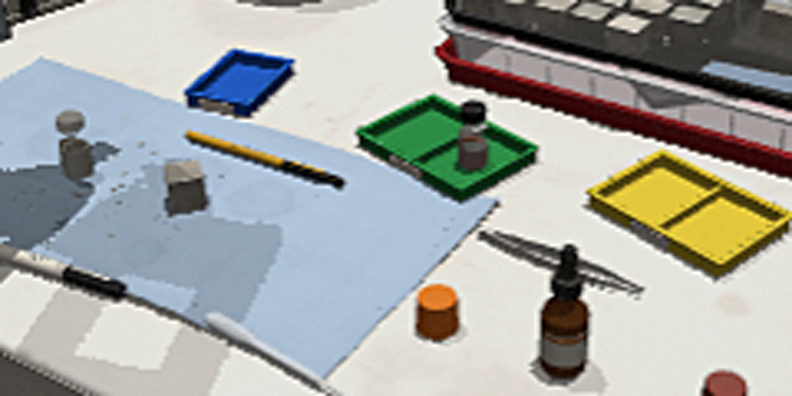

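The black vial stands upright in the right bay (crop about 472,135), clear of the divider. Next is the white vial.

>>> servo_tool:
  commands: "0 0 0 0 0 40 1;0 0 0 0 0 40 1;0 0 0 0 0 22 1;0 0 0 0 0 10 1;0 0 0 0 0 0 1"

```text
time_s: 8.57
eef_pos: [0.4398, 0.2302, 0.0169]
eef_rot: [-0.0, 0.708, 0.706, -0.0]
wrist_force: [-0.0, -0.5, 1.0]
opening: 1.004
grasp_force: 0.0
```

>>> servo_tool:
  commands: "0 0 0 0 0 0 0;0 0 0 0 0 0 0;0 0 0 0 0 0 0;0 0 0 0 0 0 0;0 0 0 0 0 0 0"

```text
time_s: 9.2
eef_pos: [0.44, 0.2311, 0.0177]
eef_rot: [0.0, 0.707, 0.707, 0.0]
wrist_force: [-1.0, 0.0, 5.9]
opening: 0.271
grasp_force: 58.7
```

>>> servo_tool:
  commands: "0 0 0 0 0 -25 0;0 0 0 0 0 -45 0;0 0 0 -40 36 0 0;0 0 0 -40 36 0 0;0 0 0 -40 36 0 0"

```text
time_s: 9.82
eef_pos: [0.5483, 0.1097, 0.0872]
eef_rot: [0.0, 0.707, 0.707, 0.0]
wrist_force: [0.3, 0.6, 0.3]
opening: 0.277
grasp_force: 58.9
```

>>> servo_tool:
  commands: "0 0 0 -40 36 0 0;0 0 0 -40 36 0 0;0 0 0 -12 8 0 0;0 0 0 0 0 30 0;0 0 0 0 0 20 0"

```text
time_s: 10.45
eef_pos: [0.6259, 0.0193, 0.0352]
eef_rot: [-0.001, 0.707, 0.707, -0.001]
wrist_force: [-0.7, 0.1, -0.6]
opening: 0.281
grasp_force: 58.9
```

>>> servo_tool:
  commands: "0 0 0 0 0 12 0;0 0 0 0 0 0 0;0 0 0 0 0 0 0;0 0 0 0 0 0 0"

```text
time_s: 10.95
eef_pos: [0.6281, 0.0187, 0.0261]
eef_rot: [0.001, 0.707, 0.707, 0.001]
wrist_force: [-0.3, -0.4, -1.2]
opening: 0.273
grasp_force: 58.9
```

Grasp height was 17.7, so release is at about 19.4.

>>> servo_tool:
  commands: "0 0 0 0 0 5.5 0;0 0 0 0 0 1 0;0 0 0 0 0 0 0;0 0 0 0 0 0 0;0 0 0 0 0 0 0"

```text
time_s: 11.58
eef_pos: [0.6278, 0.0186, 0.0193]
eef_rot: [0.0, 0.707, 0.707, 0.0]
wrist_force: [-2.0, 0.6, 5.7]
opening: 0.277
grasp_force: 59.5
```

>>> servo_tool:
  commands: "0 0 0 0 0 0 0.5;0 0 0 0 0 0 0.7;0 0 0 0 0 0 0.7;0 0 0 0 0 -30 0.7;0 0 0 0 0 -40 0.8"

```text
time_s: 12.2
eef_pos: [0.6261, 0.0188, 0.0877]
eef_rot: [-0.001, 0.707, 0.707, -0.001]
wrist_force: [-0.3, -0.5, 0.6]
opening: 0.8
grasp_force: 0.0
```

>>> servo_tool:
  commands: "0 0 0 0 0 -50 1;0 0 0 -28 -41 0 1;0 0 0 -28 -41 0 1;0 0 0 -28 -41 0 1;0 0 0 -27 -40 0 1"

```text
time_s: 12.82
eef_pos: [0.4629, -0.0928, 0.1384]
eef_rot: [0.0, 0.707, 0.707, -0.0]
wrist_force: [-0.2, -0.4, 0.1]
opening: 0.999
grasp_force: 0.0
```

>>> servo_tool:
  commands: "0 0 0 -27 -40 0 1;0 0 0 0 0 0 1;0 0 0 0 0 0 1;0 0 0 0 0 0 1"

```text
time_s: 13.32
eef_pos: [0.425, -0.1188, 0.1386]
eef_rot: [0.0, 0.707, 0.707, 0.0]
wrist_force: [-0.9, 0.1, -0.8]
opening: 0.999
grasp_force: 0.0
```

```bash
python3 - <<'E'
from h import *
s=camera("scene")
print(get_obs()["eef_pos"],get_obs()["eef_rot"])
a=cv2.resize(s[150:270,190:430],None,fx=3.3,fy=3.3,interpolation=cv2.INTER_CUBIC)
cv2.imwrite("pics/s2.png",cv2.convertScaleAbs(a,alpha=1.4))
E
```

```text
[ 0.42493058 -0.11865435  0.13849215] [8.20891314e-05 7.06989102e-01 7.07224430e-01 9.19587993e-05]
```

View pics/s2.png

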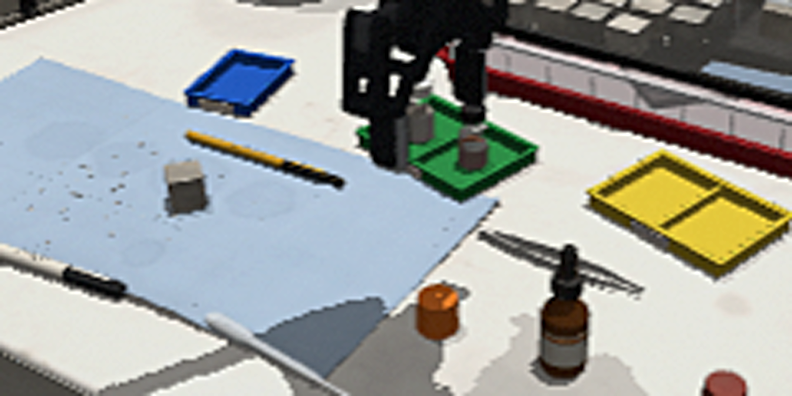

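The white vial stands in the left bay (crop about 420,120), and the gripper is over the orange bung (437,312).

>>> servo_tool:
  commands: "0 0 0 0 0 40 0.8;0 0 0 0 0 40 0.8;0 0 0 0 0 30 0.8;0 0 0 0 0 20 0.8;0 0 0 0 0 0 0.8"

```text
time_s: 14.0
eef_pos: [0.4233, -0.1178, 0.0069]
eef_rot: [-0.002, 0.707, 0.707, -0.0]
wrist_force: [0.1, -0.2, 0.4]
opening: 0.8
grasp_force: 0.0
```

>>> servo_tool:
  commands: "0 0 0 0 0 0 0;0 0 0 0 0 0 0;0 0 0 0 0 0 0;0 0 0 0 0 0 0;0 0 0 0 0 0 0"

```text
time_s: 14.62
eef_pos: [0.4252, -0.1195, 0.0098]
eef_rot: [0.001, 0.707, 0.707, 0.0]
wrist_force: [-1.0, 1.4, 7.1]
opening: 0.303
grasp_force: 58.9
```

>>> servo_tool:
  commands: "0 0 0 0 0 -30 0;0 0 0 0 0 -40 0;0 0 0 0 50 0 0;0 0 0 0 50 0 0;0 0 0 -34 50 0 0"

```text
time_s: 15.25
eef_pos: [0.576, -0.1518, 0.0796]
eef_rot: [0.0, 0.706, 0.708, 0.0]
wrist_force: [0.8, 0.3, 0.3]
opening: 0.306
grasp_force: 59.4
```

>>> servo_tool:
  commands: "0 0 0 -34 50 0 0;0 0 0 0 16 0 0;0 0 0.148 0 0 0 0;0 0 0.148 0 0 0 0;0 0 0 0 0 30 0"

```text
time_s: 15.88
eef_pos: [0.6428, -0.1886, 0.0518]
eef_rot: [0.003, 0.804, 0.594, 0.002]
wrist_force: [0.6, -0.6, -1.3]
opening: 0.303
grasp_force: 59.5
```

>>> servo_tool:
  commands: "0 0 0 0 0 20 0;0 0 0 0 0 0 0;0 0 0 0 0 0 0;0 0 0 0 0 0 0"

```text
time_s: 16.38
eef_pos: [0.641, -0.1877, 0.0298]
eef_rot: [0.001, 0.804, 0.595, 0.0]
wrist_force: [-0.8, -0.4, -0.6]
opening: 0.304
grasp_force: 59.5
```

>>> servo_tool:
  commands: "0 0 0 0 0 12 0;0 0 0 0 0 4 0;0 0 0 0 0 0.5 0;0 0 0 0 0 0 0;0 0 0 0 0 0 0"

```text
time_s: 17.0
eef_pos: [0.6399, -0.1872, 0.0128]
eef_rot: [-0.0, 0.804, 0.595, -0.0]
wrist_force: [-5.4, 2.4, 9.4]
opening: 0.305
grasp_force: 60.7
```

>>> servo_tool:
  commands: "0 0 0 0 0 0 0.46;0 0 0 0 0 0 0.46;0 0 0 0 0 0 0.46;0 0 0 0 0 -20 0.46;0 0 0 0 0 -40 0.6"

```text
time_s: 17.62
eef_pos: [0.6389, -0.1868, 0.0716]
eef_rot: [-0.002, 0.804, 0.595, -0.001]
wrist_force: [-0.1, -0.1, 0.4]
opening: 0.597
grasp_force: 0.0
```

>>> servo_tool:
  commands: "0 0 -0.148 0 0 -60 0.8;0 0 -0.148 0 0 0 1;0 0 0 -40 0 0 1;0 0 0 -40 -40 0 1;0 0 0 -42 -40 0 1"

```text
time_s: 18.25
eef_pos: [0.5596, -0.3103, 0.1335]
eef_rot: [0.001, 0.707, 0.707, 0.0]
wrist_force: [0.5, -0.6, 0.2]
opening: 1.0
grasp_force: 0.0
```

>>> servo_tool:
  commands: "0 0 0 0 -40 0 1;0 0 0 0 -40 0 1;0 0 0 0 -39 0 1;0 0 0 0 0 0 1;0 0 0 0 0 0 1"

```text
time_s: 18.88
eef_pos: [0.4419, -0.3098, 0.1334]
eef_rot: [0.001, 0.708, 0.707, 0.0]
wrist_force: [0.4, 0.1, 0.4]
opening: 0.997
grasp_force: 0.0
```

```bash
python3 - <<'E'
from h import *
s=camera("scene")
print(get_obs()["eef_pos"],get_obs()["eef_rot"])
a=cv2.resize(s[150:290,230:470],None,fx=3.3,fy=3.3,interpolation=cv2.INTER_CUBIC)
cv2.imwrite("pics/s3.png",cv2.convertScaleAbs(a,alpha=1.4))
E
```

```text
[ 0.44211725 -0.30972339  0.13313797] [1.18039446e-03 7.07390140e-01 7.06822320e-01 6.83443280e-05]
```

View pics/s3.png

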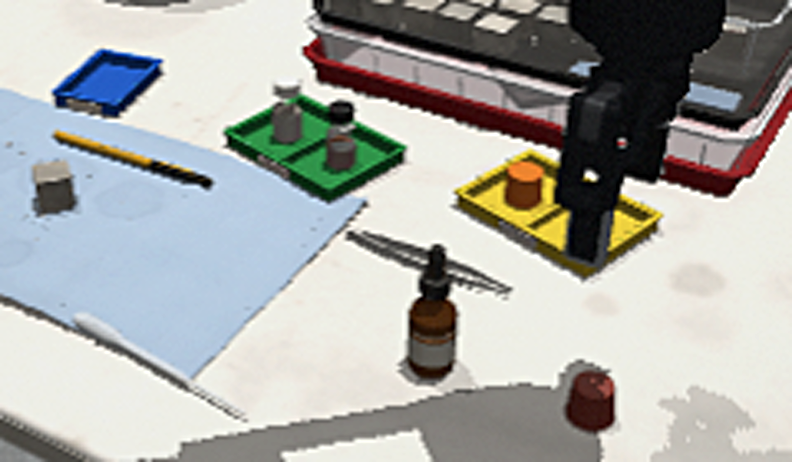

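Both vials and the orange bung (522,183) sit properly in their bays. The gripper is now over the red bung (592,400).

>>> servo_tool:
  commands: "0 0 0 -2 0 40 0.8;0 0 0 0 0 40 0.8;0 0 0 0 0 30 0.8;0 0 0 0 0 16 0.8;0 0 0 0 0 0 0.8"

```text
time_s: 19.55
eef_pos: [0.4411, -0.3105, 0.0051]
eef_rot: [-0.001, 0.707, 0.707, 0.0]
wrist_force: [-0.4, 0.3, 0.5]
opening: 0.796
grasp_force: 0.0
```

>>> servo_tool:
  commands: "0 0 0 0 0 0 0;0 0 0 0 0 0 0;0 0 0 0 0 0 0;0 0 0 0 0 0 0;0 0 0 0 0 0 0"

```text
time_s: 20.18
eef_pos: [0.442, -0.3121, 0.0076]
eef_rot: [0.002, 0.707, 0.707, -0.0]
wrist_force: [0.1, 1.4, 5.6]
opening: 0.333
grasp_force: 59.1
```

>>> servo_tool:
  commands: "0 0 0 0 0 -30 0;0 0 0 0 0 -40 0;0 0 0 0 50 0 0;0 0 0 0 50 0 0;0 0 0 34 50 0 0"

```text
time_s: 20.8
eef_pos: [0.5929, -0.2794, 0.0773]
eef_rot: [0.002, 0.709, 0.706, 0.0]
wrist_force: [0.3, -1.0, 0.3]
opening: 0.336
grasp_force: 59.3
```

>>> servo_tool:
  commands: "0 0 0 33 32 0 0;0 0 0.148 0 0 0 0;0 0 0.148 0 0 0 0;0 0 0 0 0 30 0;0 0 0 0 0 17 0"

```text
time_s: 21.42
eef_pos: [0.6225, -0.2439, 0.0279]
eef_rot: [-0.001, 0.804, 0.595, -0.0]
wrist_force: [0.1, 0.5, -0.2]
opening: 0.329
grasp_force: 59.4
```

>>> servo_tool:
  commands: "0 0 0 0 0 0 0;0 0 0 0 0 0 0;0 0 0 0 0 0 0;0 0 0 0 0 0 0"

```text
time_s: 21.92
eef_pos: [0.6236, -0.2446, 0.0298]
eef_rot: [0.001, 0.804, 0.595, 0.0]
wrist_force: [-0.4, 0.2, -0.2]
opening: 0.331
grasp_force: 59.4
```

Target z is 10.6, so lower 19.

>>> servo_tool:
  commands: "0 0 0 0 0 12 0;0 0 0 0 0 6 0;0 0 0 0 0 1 0;0 0 0 0 0 0 0;0 0 0 0 0 0 0"

```text
time_s: 22.55
eef_pos: [0.6227, -0.244, 0.0106]
eef_rot: [-0.001, 0.804, 0.595, -0.0]
wrist_force: [-5.0, 2.4, 10.0]
opening: 0.334
grasp_force: 60.3
```

>>> servo_tool:
  commands: "0 0 0 0 0 0 0.49;0 0 0 0 0 0 0.49;0 0 0 0 0 0 0.49;0 0 0 0 0 -20 0.49;0 0 0 0 0 -40 0.6"

```text
time_s: 23.18
eef_pos: [0.6218, -0.2436, 0.0696]
eef_rot: [-0.002, 0.804, 0.595, -0.001]
wrist_force: [0.3, 0.3, 0.0]
opening: 0.597
grasp_force: 0.0
```

```bash
python3 - <<'E'
from h import *
im=camera("top"); print(get_obs()["eef_pos"])
g=im[205:245,235:285]; hsv=cv2.cvtColor(g,cv2.COLOR_BGR2HSV)
b=cv2.resize(g,None,fx=8,fy=8,interpolation=cv2.INTER_CUBIC)
cv2.imwrite("pics/c4.png",cv2.convertScaleAbs(b,alpha=1.4))
m=cv2.inRange(cv2.cvtColor(b,cv2.COLOR_BGR2HSV),(5,15,90),(30,255,255))
c=max(cv2.findContours(m,cv2.RETR_EXTERNAL,cv2.CHAIN_APPROX_NONE)[0],key=cv2.contourArea)
w=np.array([onplane("top",(p+.5)/8-.5+[235,205],.0305) for p in c[:,0]])*1000
print(cv2.minAreaRect(w.astype(np.float32)))
E
```

```text
[ 0.62600379 -0.24590358  0.07759332]
((453.7493591308594, 126.31820678710938), (25.792863845825195, 26.295732498168945), 47.69843673706055)
```

View pics/c4.png

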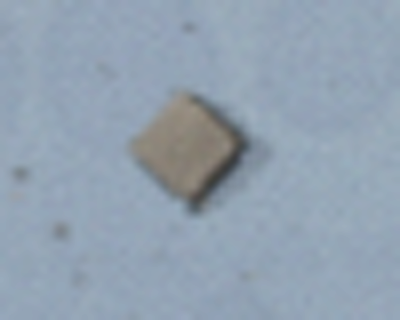

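The cube stands untouched: corners (183,93), (133,147), (195,200) and (240,145), so yaw is about -42° and its centre about (453,125.5) mm.

>>> servo_tool:
  commands: "0 0 -0.148 0 0 -50 0.8;0 0 -0.148 0 0 -20 1;0 0 0 53 -25 0 1;0 0 0 53 -25 0 1;0 0 0 53 -25 0 1"

```text
time_s: 23.85
eef_pos: [0.5479, -0.084, 0.1415]
eef_rot: [0.001, 0.708, 0.707, 0.001]
wrist_force: [0.7, -0.0, 0.5]
opening: 1.0
grasp_force: 0.0
```

>>> servo_tool:
  commands: "0 0 0 53 -25 0 1;0 0 0 53 -25 0 1;0 0 0 53 -24 0 1;0 0 0 53 -24 0 1;0 0 0.184 0 0 0 1"

```text
time_s: 24.48
eef_pos: [0.4489, 0.1302, 0.1412]
eef_rot: [0.0, 0.769, 0.639, 0.001]
wrist_force: [-0.1, -0.4, 0.4]
opening: 1.001
grasp_force: 0.0
```

>>> servo_tool:
  commands: "0 0 0.184 0 0 0 1;0 0 0.184 0 0 0 1;0 0 0.184 0 0 0 1;0 0 0 0 0 0 1;0 0 0 0 0 0 1"

```text
time_s: 25.1
eef_pos: [0.4508, 0.1269, 0.1407]
eef_rot: [0.0, 0.914, 0.407, 0.001]
wrist_force: [-0.5, -0.4, -0.3]
opening: 0.995
grasp_force: 0.0
```

```bash
python3 - <<'E'
from h import *
from scipy.spatial.transform import Rotation as R
s=camera("scene");o=get_obs()
q=o["eef_rot"];M=R.from_quat([*q[1:],q[0]]).as_matrix()
print(o["eef_pos"],np.arctan2(M[1,1],M[0,1]), "tool shift mm",(M.T@(np.array([.453,.1255,.009])-o["eef_pos"])*1000).round(1))
a=cv2.resize(s[150:290,230:470],None,fx=3.3,fy=3.3,interpolation=cv2.INTER_CUBIC)
cv2.imwrite("pics/s5.png",cv2.convertScaleAbs(a,alpha=1.4))
E
```

```text
[0.45066638 0.12687288 0.14046306] -0.7341042927979291 tool shift mm [  0.5   2.6 131.5]
```

View pics/s5.png

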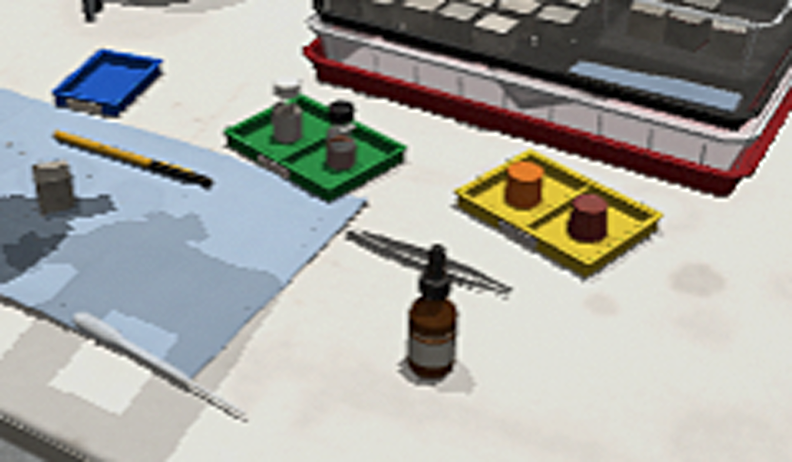

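Both bungs are in the yellow tray (522,185 and 588,218), the vials are upright, and the dropper is untouched. Now the cube.

>>> servo_tool:
  commands: "0 0 0 0.5 2.5 40 1;0 0 0 0 0 40 1;0 0 0 0 0 30 0.9;0 0 0 0 0 18 0.9;0 0 0 0 0 0 0.9"

```text
time_s: 25.78
eef_pos: [0.4513, 0.1255, 0.0108]
eef_rot: [-0.001, 0.914, 0.406, -0.002]
wrist_force: [-0.6, -0.1, -0.8]
opening: 0.898
grasp_force: 0.0
```

>>> servo_tool:
  commands: "0 0 0 0 0 0 0;0 0 0 0 0 0 0;0 0 0 0 0 0 0;0 0 0 0 0 0 0;0 0 0 0 0 0 0"

```text
time_s: 26.4
eef_pos: [0.4537, 0.1256, 0.0131]
eef_rot: [0.0, 0.914, 0.405, 0.001]
wrist_force: [-0.3, -0.2, 6.4]
opening: 0.318
grasp_force: 59.8
```

>>> servo_tool:
  commands: "0 0 0 0 0 -30 0;0 0 -0.184 0 0 -40 0;0 0 -0.184 0 0 0 0;0 0 -0.184 0 0 0 0;0 0 -0.184 0 0 0 0"

```text
time_s: 27.02
eef_pos: [0.4527, 0.1256, 0.0824]
eef_rot: [0.0, 0.705, 0.709, 0.0]
wrist_force: [-0.4, 0.7, -0.6]
opening: 0.317
grasp_force: 59.3
```

>>> servo_tool:
  commands: "0 0 0 21 42 0 0;0 0 0 21 42 0 0;0 0 0 21 42 0 0;0 0 0 22 42 0 0;0 0 -0.17 0 0 0 0"

```text
time_s: 27.65
eef_pos: [0.6232, 0.2117, 0.0818]
eef_rot: [0.001, 0.643, 0.766, 0.001]
wrist_force: [-1.7, 0.3, -0.9]
opening: 0.316
grasp_force: 59.4
```

>>> servo_tool:
  commands: "0 0 0 0 0 30 0;0 0 0 0 0 20 0;0 0 0 0 0 0 0;0 0 0 0 0 0 0;0 0 0 0 0 0 0"

```text
time_s: 28.28
eef_pos: [0.6217, 0.2105, 0.0333]
eef_rot: [0.001, 0.645, 0.764, 0.001]
wrist_force: [0.2, 0.5, -0.8]
opening: 0.319
grasp_force: 59.4
```

Release height is 13.1 + 1.5 = 14.6, so lower 18.7.

>>> servo_tool:
  commands: "0 0 0 0 0 12 0;0 0 0 0 0 5 0;0 0 0 0 0 1.5 0;0 0 0 0 0 0 0;0 0 0 0 0 0 0"

```text
time_s: 28.9
eef_pos: [0.6205, 0.2104, 0.0147]
eef_rot: [-0.0, 0.645, 0.764, -0.0]
wrist_force: [-6.5, -0.8, 12.1]
opening: 0.315
grasp_force: 60.9
```

>>> servo_tool:
  commands: "0 0 0 0 0 0 0.46;0 0 0 0 0 0 0.46;0 0 0 0 0 0 0.46;0 0 0 0 0 -20 0.46;0 0 0 0 0 -40 0.6"

```text
time_s: 29.52
eef_pos: [0.6193, 0.2101, 0.0731]
eef_rot: [-0.001, 0.645, 0.764, -0.001]
wrist_force: [0.3, 0.3, 0.7]
opening: 0.598
grasp_force: 0.0
```

>>> servo_tool:
  commands: "0 0 0 0 0 -50 0.6;0 0 0 0 0 -50 0.6;0 0 0 40 -45 0 0.6;0 0 0 40 -45 0 0.6;0 0 0 0 0 0 0.6"

```text
time_s: 30.15
eef_pos: [0.5153, 0.2763, 0.1748]
eef_rot: [-0.0, 0.643, 0.766, 0.0]
wrist_force: [-0.2, -0.3, 0.0]
opening: 0.599
grasp_force: 0.0
```

```bash
python3 - <<'E'
from h import *
s=camera("scene"); t=camera("top")
a=cv2.resize(s[150:270,190:430],None,fx=3.3,fy=3.3,interpolation=cv2.INTER_CUBIC)
b=cv2.resize(t[135:200,205:435],(792,224),interpolation=cv2.INTER_CUBIC)
cv2.imwrite("pics/s6.png",cv2.convertScaleAbs(np.vstack([a[:370],b]),alpha=1.4))
E
```

```text
(no output)
```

View pics/s6.png

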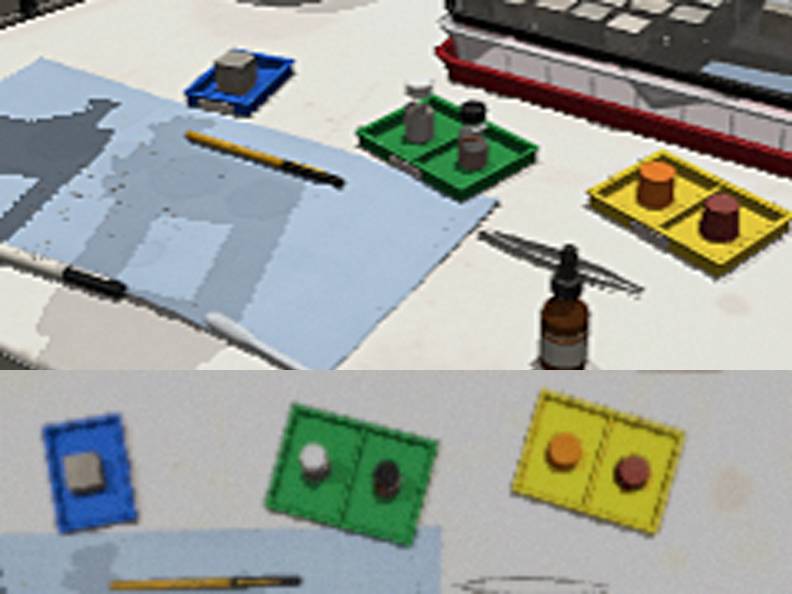

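The cube sits flat in the blue tray (top crop 83,473). The vials are upright, one per bay, and so are the bungs. The dropper is still standing in its place.

```bash
python3 -c "
from bench import *
print(hand_in())"
```

```text
the job is handed in; nothing more can be done
None
```

I placed the vials in the green tray, then the bungs in the yellow tray, one per bay, then the cube in the blue tray; the final pictures show all five in place and the dropper bottle untouched, and I handed the job in at about 30 s of the 118 s allowed (no score came back).

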